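# Prop open the electrode case

### The arm

A 7-joint arm with a two-finger parallel gripper is mounted at the origin on the work surface. World frame = base frame: x ahead of the robot, y to its left, z up, the work surface at z = 0. Lengths are in m, angles in rad, forces in N, time in s.
With the tool pointing down it reaches from about 0.425 to 0.875 m from the base axis. Payload 8.4 kg.
Tool frame: the origin (TCP) lies at the very end of the fingers, on their centre line; the grasp point (between the pads) lies 19 mm behind it; z points along the fingers, x is the direction in which the jaws open and shut, and the axes are right-handed (so a half turn about z gives the same grasp; the last joint's range is limited). The gripper opens to 87 mm and grips with 3 to 60 N. Pads are 19 mm wide; open, the fingers measure 117 mm over their backs; the gripper's body (75 mm by 190 mm) begins 51 mm behind the grasp point.
Start: joints at [1.06, 0.333, 0.04, 1.465, -0.013, 1.343, -0.059], TCP at [0.26, -0.596, 0.223] pointing down, gripper open.
Joint ranges: [-2.58, 2.58], [-0.38, 2.09], [-1.3, 1.39], [0.25, 2.4], [-1.5, 4.64], [0.08, 2.09], [-2.65, 2.65]. Speed limits (rad/s): [2.22, 2.22, 2.79, 2.79, 3.14, 3.14, 3.14].

### API

Orientations are given as [roll, pitch, yaw] about the fixed x, y, z axes, in that order (R = Rz(yaw) Ry(pitch) Rx(roll)).
In Python, from cell import env, cams, ticket gives the robot as it stands.
- The arm moves only by the shell command python3 -m creep 'ROWS' [FORCE]. ROWS is JSON, a list of rows, each a list of 3 entries, a list of its own where there are three numbers: the shift along the tool's x, y, z in m, then the turn about the tool's z in rad, then the opening, from 0 (shut) to 1 (fully open). A call has exactly 10 rows; each row shifts and turns the commanded pose from where the row before left it, along the tool's axes as they then stand; what a row does not reach is not made up. A row lasts 1/8 s, in which the tool goes at most 62.5 mm and 10.7 degrees, less where a joint would pass 70% of its speed; a pose out of reach is approached as far as the arm can. A call with a gripper value outside its range is refused whole. The fingers move at their own pace and stop on an object; FORCE is the grip in N (left out, the last holds). Time passes only in rows, so rows that do not move let the fingers close, or fill a call up. It gives the time, the measured TCP pose, the force and the opening at its end, in the units of the state.
- env.get_obs(): the state, without advancing time (a new reading comes with each control period).
- cams.grab_frame(name): name is "scene" or "top" or "wrist"; returns the picture (420x560x3 uint8, red, green, blue); there is no depth.
- cams.calibration(name): a dict with "mtx" (3x3 intrinsics, pixels), "distortion" ([k1, k2, p1, p2, k3] as OpenCV has them; the pictures are not rectified), "world_from_camera" (4x4, takes a point from camera to world coordinates). Camera axes: x right, y down, z forward; pixel columns grow to the right and rows downward; lengths in m; the calibration is good to about 2 mm. A picture is of the moment at which its call begins: read the wrist's pose just before it. calibration takes no time and is no camera call; for the wrist camera it gives the pose at the moment of the call.
- ticket.hand_in(): hands the job in, once; it reports no verdict.
The state is a dict: "time": time; "joint_pos": joint angles; "joint_vel": joint speeds; "effort": joint torques, N m; "tcp_pos": TCP position; "ee_rot": TCP orientation; "wrist_force": force on the tool from outside, world axes, zero at the start; "torque": the same for the moment, N m; "gripper_width": finger opening in m.
Only numpy, scipy, OpenCV 4.12 (cv2) and the standard library are available. Lean on these libraries where they do the work, as an engineer would, in place of code of your own. Each camera call takes 0.05 s, during which the arm holds its last target.

### The job

The lid of the aluminium electrode case stands open with nothing to hold it. Swing the case's own prop rod, the one with the red grip, up out of its clip to its stop, then tip the lid forward so that it comes to rest on the rod with the rod's end in the yellow slot, and leave it propped open. Do not let the lid fall shut, and leave the loose spare rod with the black grip where it lies.

Things in the scene. Friction and masses are not known exactly. Their poses are not given: they have to be found in the camera images.
- case: Aluminium case fixed to the bench: 300 (x) x 240 (y) x 75 mm; origin at the centre of its underside, z up. Black deck 68 mm above it, copper electrodes up to 85 mm on the half at -x. Hinge line of the lid along x through (0, 120, 78) mm. Rod pivot at (70, -85, 98) mm, between steel ears; clip at (70, 70) mm, prongs up to 102 mm. The rod swings in the plane x = 70 mm.
- prop (a joint): Angle of the 10 mm steel prop rod, rad: 0 = level in its open-topped clip, pointing from its pivot to the case's +y; it grows as the free end (190 mm from the pivot) rises, to a hard stop at 0.95, where it still leans towards the lid's hinge. The stiff pivot (0.2 N m, about 2 N at the grip) lets it stay where it is left.
- prop_grip (a point): Centre of the rod's red grip, a square sleeve 16 mm wide and high and 60 mm long along the rod, 115 mm from the pivot. At angle q it is at (70, -85 + 115 cos q, 98 + 115 sin q) mm in the case's frame.
- lid (a joint): Angle of the lid, rad: 0 shut, 1.57 upright, at most 1.75. A tray-shaped shell 300 x 240 x 40 mm deep, 0.4 kg; upright, its flat outer face stands 40 mm beyond the hinge line on the case's +y side and its top edge 318 mm above the bench. From 1.2 to 1.6 hinge friction holds it; below 1.05 it sinks slowly by its own weight, until shut if the rod is not up.
- lid_push (a point): Point on the lid's flat outer face, midway along the hinge direction, 210 mm from the hinge edge (30 mm below the top edge when upright). A push of 1 to 3 N here towards the case's -y tips the lid. On the inner face is a slot (28 x 52 mm, yellow border 9 mm high) in line with the rod; resting on the rod at its stop the lid is at about 0.89 rad.
- spare: Bystander: a loose spare rod lying on the bench, 190 mm long along its x, 10 mm thick, with a black square sleeve 16 mm wide and 60 mm long in the middle; origin under the middle of the sleeve. Leave it alone.

How it is judged:
On the way:
1. the prop rod is swung up to within 9 degrees of its stop while the lid still stands up (value of joint prop above 0.79 rad and value of joint lid above 1.1 rad), for 0.1 s.
At the end, for the whole second after the job is handed in: The rod stands within 0.1 rad of its stop and the lid rests on it, still, at 0.80 to 0.98 rad; the spare rod has not moved more than 30 mm and the lid never dropped below 0.6 rad (value of joint prop above 0.85 rad and value of joint lid between 0.8 and 0.98 rad and velocity of joint lid between -0.05 and 0.05 rad/s); the robot touches nothing.
It fails at once if the lid fell towards shut, below 0.6 rad (value of joint lid below 0.6 rad).
It fails at once if the spare rod was moved more than 30 mm (distance of spare from where it was at the start of the episode above 0.03 m).
It also fails if it takes over 59 s, if anything falls off the work surface, if the arm or the gripper's body presses on something with over 40 N, if the wrist force passes 120 N, or if a joint passes its speed limit or range.

## Working session

There is one attempt and no reset: what is moved stays moved. The work goes in short steps, Python scripts to look and compute and a shell command to move; the robot and the scene stay as the last step left them, time stands still between calls to the robot, and variables do not carry over. Pictures are saved under pics/ and viewed, and the job is handed in when it is done.

```bash
ls; mkdir -p pics; cat > snap.py <<'E'
import sys,cv2
from cell import env,cams
for n in sys.argv[2:]:
    cv2.imwrite(f"pics/{sys.argv[1]}_{n}.png",cams.grab_frame(n)[:,:,::-1])
E
python3 snap.py a scene top wrist; python3 - <<'E'
from cell import env,cams
import numpy as np
np.set_printoptions(precision=4,suppress=True)
o=env.get_obs();print(o)
for n in("scene","top","wrist"):print(n,cams.calibration(n))
E
```

```text
pics
{'time': 0.15, 'joint_pos': array([ 1.0598,  0.3338,  0.0399,  1.466 , -0.0134,  1.3433, -0.0585]), 'joint_vel': array([ 0.0018, -0.0004, -0.0007, -0.004 ,  0.0009,  0.0001, -0.0002]), 'effort': array([  0.0029, -65.684 ,   1.3374, -40.4106,  -0.0596,   0.0417,
         0.0001]), 'tcp_pos': array([ 0.26  , -0.5953,  0.2219]), 'ee_rot': array([ 3.1415,  0.0012, -1.159 ]), 'wrist_force': array([-0.4066,  0.3667,  0.79  ]), 'torque': array([-0.0155,  0.0125, -0.0144]), 'gripper_width': 0.08721597717329238}
scene {'mtx': array([[424.9335,   0.    , 279.1419],
       [  0.    , 424.9335, 208.6516],
       [  0.    ,   0.    ,   1.    ]]), 'distortion': array([0.0236, 0.    , 0.    , 0.    , 0.    ]), 'world_from_camera': array([[ 0.4404,  0.6559, -0.6131,  1.2852],
       [ 0.8978, -0.32  ,  0.3025, -0.3307],
       [ 0.0022, -0.6837, -0.7298,  0.9372],
       [ 0.    ,  0.    ,  0.    ,  1.    ]])}
top {'mtx': array([[382.8362,   0.    , 287.199 ],
       [  0.    , 382.8362, 207.9854],
       [  0.    ,   0.    ,   1.    ]]), 'distortion': array([0.0228, 0.    , 0.    , 0.    , 0.    ]), 'world_from_camera': array([[-0.0164, -0.9844,  0.1751,  0.4095],
       [-0.9996,  0.0205,  0.0214, -0.0061],
       [-0.0247, -0.1747, -0.9843,  1.0988],
       [ 0.    ,  0.    ,  0.    ,  1.    ]])}
wrist {'mtx': array([[327.7791,   0.    , 275.8382],
       [  0.    , 327.7791, 210.4645],
       [  0.    ,   0.    ,   1.    ]]), 'distortion': array([0.0074, 0.    , 0.    , 0.    , 0.    ]), 'world_from_camera': array([[ 0.401 , -0.8814, -0.2497,  0.3289],
       [-0.9161, -0.3865, -0.107 , -0.5649],
       [-0.0023,  0.2717, -0.9624,  0.3839],
       [ 0.    ,  0.    ,  0.    ,  1.    ]])}
```

View pics/a_scene.png

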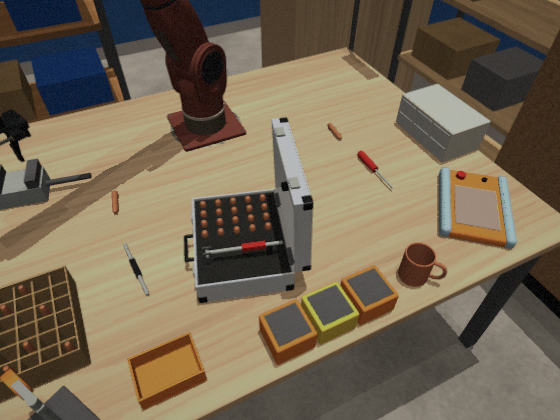

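View pics/a_top.png

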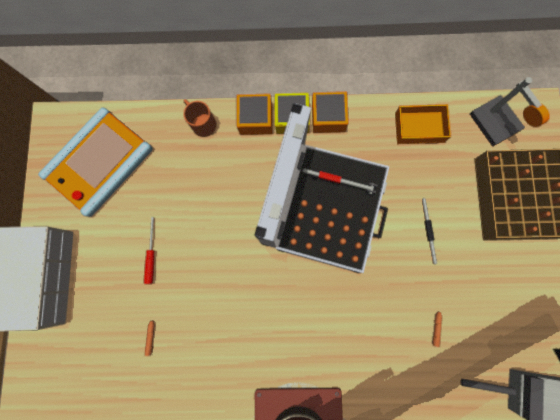

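View pics/a_wrist.png

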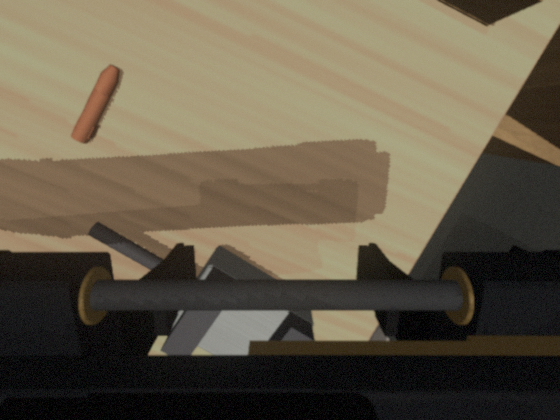

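The case is in the middle of the bench: the lid stands on its +y (world left) side, with the red grip near top (330,177) and scene (254,247). The spare is at top (430,230). Next I'll measure.

```bash
cat > geo.py <<'E'
import numpy as np,cv2
np.set_printoptions(precision=4,suppress=True)
def ray(c,p):
    u=cv2.undistortPoints(np.array([[p]],float),c["mtx"],c["distortion"])[0,0]
    T=c["world_from_camera"];d=T[:3,:3]@[u[0],u[1],1];return T[:3,3],d/np.linalg.norm(d)
def onz(c,p,z):
    o,d=ray(c,p);return o+d*(z-o[2])/d[2]
def tri(c1,p1,c2,p2):
    o1,d1=ray(c1,p1);o2,d2=ray(c2,p2)
    s=np.linalg.lstsq(np.c_[d1,-d2],o2-o1,rcond=None)[0]
    a=o1+s[0]*d1;b=o2+s[1]*d2;return (a+b)/2,np.linalg.norm(a-b)
def proj(c,P):
    T=np.linalg.inv(c["world_from_camera"]);r=cv2.Rodrigues(T[:3,:3])[0]
    return cv2.projectPoints(np.array(P,float).reshape(-1,3),r,T[:3,3],c["mtx"],c["distortion"])[0][:,0]
def red(img):
    h=cv2.cvtColor(img,cv2.COLOR_RGB2HSV)
    m=(((h[...,0]<6)|(h[...,0]>174))&(h[...,1]>190)&(h[...,2]>90)).astype(np.uint8)
    n,l,s,c=cv2.connectedComponentsWithStats(m)
    return [(s[i,4],c[i],cv2.minAreaRect(np.argwhere(l==i)[:,::-1].astype(np.float32))) for i in range(1,n) if s[i,4]>25]
E
python3 - <<'E'
import cv2
from geo import *
from cell import cams
im={}
for n,b in(("top",(260,90,400,280)),("scene",(170,110,320,310))):
    i=cv2.imread(f"pics/a_{n}.png");
    for r in red(i[:,:,::-1]):print(n,r)
    x0,y0,x1,y1=b
    cv2.imwrite(f"pics/a_{n}_z.png",cv2.resize(i[y0:y1,x0:x1],None,fx=3 if n=="scene" else 3,fy=3,interpolation=2))
E
```

```text
top (np.int32(136), array([329.5221, 176.6029]), ((329.4705810546875, 176.61766052246094), (21.10059928894043, 6.305926322937012), 14.03624439239502))
top (np.int32(62), array([ 77.    , 194.8065]), ((77.0, 194.5), (7.0, 8.0), 90.0))
top (np.int32(263), array([148.8631, 267.1331]), ((148.88832092285156, 266.5634460449219), (8.122163772583008, 33.34362030029297), 4.0856170654296875))
scene (np.int32(115), array([366.8   , 160.3391]), ((366.7500305175781, 160.25001525878906), (22.62741470336914, 4.949747085571289), 45.0))
scene (np.int32(39), array([461.0769, 173.7949]), ((461.0, 173.5), (5.0, 8.0), 90.0))
scene (np.int32(111), array([253.4775, 244.6036]), ((252.93243408203125, 244.59457397460938), (5.753964424133301, 22.35826301574707), 80.53767395019531))
```

View pics/a_top_z.png

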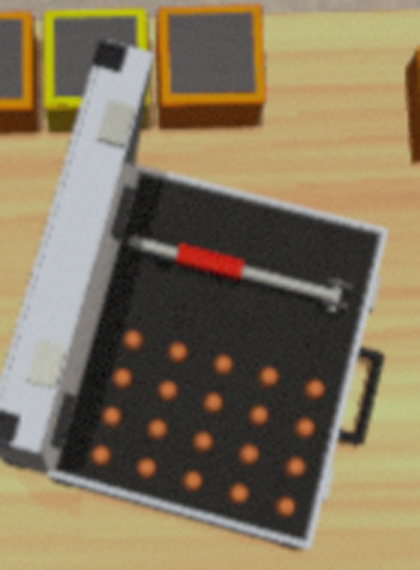

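View pics/a_scene_z.png

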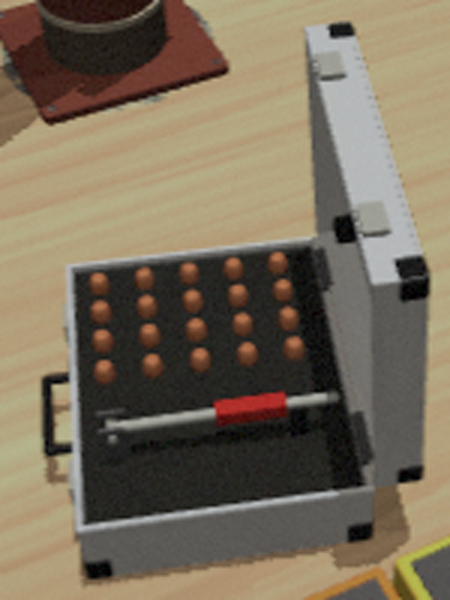

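The case rim corners are at top pixels (388.7,167) and (363.3,272) on the handle side, and (308.3,146.7) and (277.3,249.3) on the hinge side.

```bash
python3 - <<'E'
from geo import *
from cell import cams
t=cams.calibration("top");s=cams.calibration("scene")
C=np.array([onz(t,p,.075) for p in[(388.7,167),(363.3,272),(277.3,249.3),(308.3,146.7)]]) # +x-y, -x-y, -x+y,+x+y
print(C);print(onz(s,(192.7,198.7),.075),onz(s,(196.7,286),.075))
for i in range(4):print(np.linalg.norm(C[i]-C[(i+1)%4]))
print(C.mean(0))
g,e=tri(t,(329.5,176.6),s,(253.2,244.6));print("grip",g,e)
gt=onz(t,(329.5,176.6),.104);print(gt)
L=np.array([[.15,-.12],[-.15,-.12],[-.15,.12],[.15,.12]])
W=np.r_[C[:,:2]]; M=L
# add second scene corners
W=np.r_[W,[onz(s,(196.7,286),.075)[:2],onz(s,(192.7,198.7),.075)[:2]]];M=np.r_[M,L[:2]]
W=np.r_[W,[g[:2]]];M=np.r_[M,[[.07,.03]]]
H=(M-M.mean(0)).T@(W-W.mean(0));th=np.arctan2(H[0,1]-H[1,0],H[0,0]+H[1,1])
R=np.array([[np.cos(th),-np.sin(th)],[np.sin(th),np.cos(th)]]);T=W.mean(0)-R@M.mean(0)
print("yaw",th,"T",T,"\n",(W-(M@R.T+T)))
def cw(p):return np.r_[R@p[:2]+T,p[2]]
P=[cw(np.array(q)) for q in[(.07,.03,.106),(.07,-.085,.098),(.15,.16,.318),(-.15,.16,.318),(.07,.105,.1)]]
print(np.array(P));print(proj(t,P));print(proj(s,P))
E
```

```text
[[ 0.7001 -0.2644  0.075 ]
 [ 0.417  -0.1806  0.075 ]
 [ 0.4803  0.0444  0.075 ]
 [ 0.764  -0.0456  0.075 ]]
[ 0.4185 -0.1767  0.075 ] [ 0.7007 -0.2596  0.075 ]
0.29523684639300013
0.2337255175394699
0.29770353110262926
0.2280162497217676
[ 0.5903 -0.1116  0.075 ]
grip [ 0.6687 -0.0983  0.1064] 0.000635029012399264
[ 0.6692 -0.0988  0.104 ]
yaw -0.28832814659915157 T [ 0.5917 -0.1085] 
 [[-0.0013  0.0018]
 [ 0.0032  0.0003]
 [-0.0018 -0.0048]
 [-0.0056 -0.0095]
 [-0.0007  0.0066]
 [ 0.0048  0.0042]
 [ 0.0013  0.0014]]
[[ 0.6673 -0.0997  0.106 ]
 [ 0.6346 -0.2099  0.098 ]
 [ 0.781   0.0022  0.318 ]
 [ 0.4934  0.0875  0.318 ]
 [ 0.6887 -0.0278  0.1   ]]
[[329.8992 177.0762]
 [371.6182 188.8168]
 [289.4183 102.5781]
 [250.2754 235.1477]
 [302.6742 170.5597]]
[[252.3652 244.5324]
 [206.1231 252.6503]
 [316.3863 201.7872]
 [289.3136 116.7416]
 [282.1068 242.1316]]
```

```bash
python3 -m creep '[[[0,0,-0.01],-0.11,0.8],[[0,0,-0.01],-0.11,0.8],[[0,0,-0.01],-0.11,0.8],[[0,0,-0.01],-0.11,0.8],[[0,0,-0.01],-0.11,0.8],[[0,0,-0.01],-0.11,0.8],[[0,0,-0.01],-0.11,0.8],[[0,0,-0.01],-0.10,0.8],[[0,0,0],0,0.8],[[0,0,0],0,0.8]]' 15
cat > to.py <<'E'
# usage: to.py  cx cy cz  (case frame target for TCP, m) -> shift in tool axes; also present TCP in case frame
import sys
from geo import *
from scipy.spatial.transform import Rotation as Ro
from cell import env
th,T=-0.288,np.array([0.5925,-0.1075])
R=np.array([[np.cos(th),-np.sin(th)],[np.sin(th),np.cos(th)]])
o=env.get_obs();p=o["tcp_pos"]
print("t",o["time"],"case-frame tcp",np.r_[R.T@(p[:2]-T),p[2]],"rot",o["ee_rot"],"F",o["wrist_force"],"w",o["gripper_width"])
RT=Ro.from_euler("xyz",o["ee_rot"]).as_matrix()
if len(sys.argv)>3:
    c=np.array(sys.argv[1:4],float);w=np.r_[R@c[:2]+T,c[2]]
    print("shift",RT.T@(w-p),"yaw err turn",o["ee_rot"][2]-th)
E
python3 to.py 0.07 0.045 0.22
```

```text
time: 1.4
tcp_pos: [0.26, -0.5955, 0.3019]
ee_rot: [-3.141, 0.001, -0.291]
wrist_force: [0.6, -0.2, -0.3]
gripper_width: 0.0695
t 1.4 case-frame tcp [-0.1802 -0.5623  0.3019] rot [-3.141   0.0005 -0.2913] F [ 0.6328 -0.2009 -0.282 ] w 0.06947601616701883
shift [ 0.2482 -0.6081  0.0821] yaw err turn -0.0032950770515041694
```

```bash
python3 -m creep '[[[0.022,-0.055,0.004],0,0.8],[[0.022,-0.055,0.004],0,0.8],[[0.022,-0.055,0.004],0,0.8],[[0.022,-0.055,0.004],0,0.8],[[0.022,-0.055,0.004],0,0.8],[[0.022,-0.055,0.004],0,0.8],[[0.022,-0.055,0.004],0,0.8],[[0.022,-0.055,0.004],0,0.8],[[0.022,-0.055,0.004],0,0.8],[[0.022,-0.055,0.004],0,0.8]]'
python3 to.py 0.07 0.045 0.18; python3 snap.py b wrist top
```

```text
time: 2.65
tcp_pos: [0.6285, -0.1297, 0.2619]
ee_rot: [3.141, 0.001, -0.291]
wrist_force: [0.2, -1.1, -0.5]
gripper_width: 0.0696
t 2.65 case-frame tcp [ 0.0408 -0.0111  0.2619] rot [ 3.1413  0.0006 -0.2913] F [ 0.1919 -1.1092 -0.5037] w 0.06959553725130592
shift [ 0.029  -0.0562  0.0818] yaw err turn -0.003282200971788163
```

View pics/b_wrist.png

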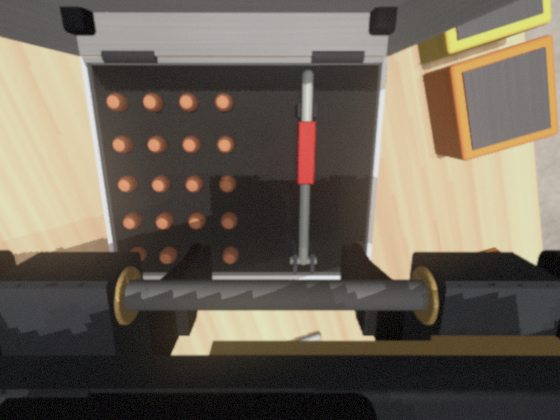

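View pics/b_top.png

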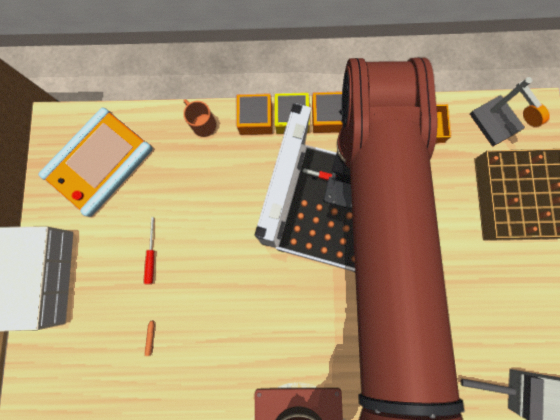

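The wrist view shows the grip at about (307,152), the free end at (308,75) and the pivot at (304,262). I'll refine the position from these.

```bash
cat > wg.py <<'E'
import sys
from geo import *
from cell import env,cams
c=cams.calibration("wrist");im=cams.grab_frame("wrist")
th,T=-0.288,np.array([0.5925,-0.1075])
R=np.array([[np.cos(th),-np.sin(th)],[np.sin(th),np.cos(th)]])
for r in red(im):
    print(r);w=onz(c,r[2][0],.106);print(w,"case",R.T@(w[:2]-T))
for p in [(308,75),(304,262)]:
    w=onz(c,p,.1);print(p,w,"case",R.T@(w[:2]-T))
E
python3 wg.py
```

```text
(308, 75) [ 0.6899 -0.0211  0.1   ] case [0.0689 0.1105]
(304, 262) [ 0.6391 -0.2     0.1   ] case [ 0.071  -0.0755]
```

```bash
python3 -m creep '[[[0.015,-0.029,0],0,0.8],[[0.014,-0.03,0],0,0.8],[[0,0,0.03],0,0.8],[[0,0,0.03],0,0.8],[[0,0,0.03],0,0.8],[[0,0,0.03],0,0.8],[[0,0,0],0,0.8],[[0,0,0],0,0.8],[[0,0,0],0,0.8],[[0,0,0],0,0.8]]'
python3 to.py 0.07 0.048 0.084; python3 snap.py c wrist scene
```

```text
time: 4.05
tcp_pos: [0.6729, -0.083, 0.1437]
ee_rot: [-3.141, -0.002, -0.289]
wrist_force: [0.3, 0.4, -0.5]
gripper_width: 0.0697
t 4.05 case-frame tcp [0.0701 0.0464 0.1437] rot [-3.1414 -0.0016 -0.2893] F [ 0.2645  0.4276 -0.4742] w 0.06965400114397788
shift [-0.0002 -0.0016  0.0597] yaw err turn -0.0012654506881675798
```

View pics/c_wrist.png

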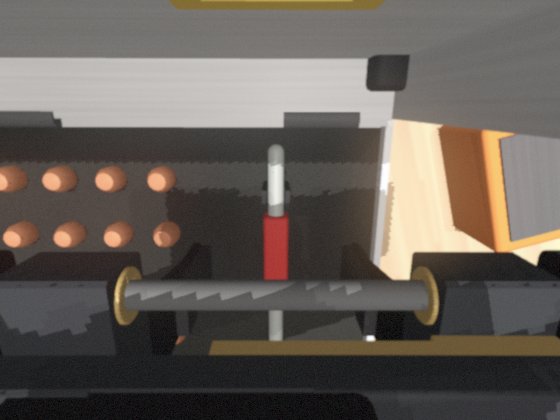

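View pics/c_scene.png

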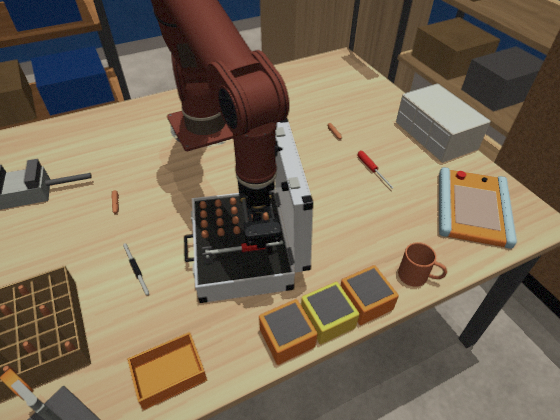

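The rod is centred between the fingers, the clip is clear, and nothing is touching. I'll go down and grip.

```bash
python3 -m creep '[[[0,-0.002,0.012],0,0.8],[[0,0,0.012],0,0.8],[[0,0,0.012],0,0.8],[[0,0,0.012],0,0.8],[[0,0,0.012],0,0.8],[[0,0,0],0,0.8],[[0,0,0],0,0],[[0,0,0],0,0],[[0,0,0],0,0],[[0,0,0],0,0]]' 12
python3 to.py 0.07 0.048 0.084; python3 snap.py d wrist
```

```text
time: 5.4
tcp_pos: [0.6731, -0.081, 0.0828]
ee_rot: [-3.142, -0.0, -0.289]
wrist_force: [-0.3, 0.6, -0.4]
gripper_width: 0.0379
t 5.4 case-frame tcp [0.0697 0.0483 0.0828] rot [-3.1415 -0.0004 -0.2891] F [-0.3185  0.5881 -0.436 ] w 0.03786849360085665
shift [ 0.0003  0.0003 -0.0012] yaw err turn -0.001098028175166521
```

View pics/d_wrist.png

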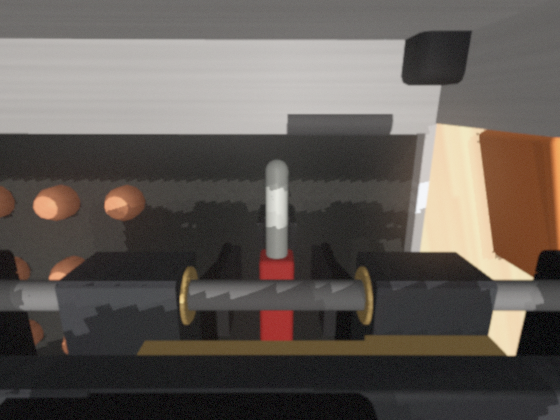

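The grip is centred, with the fingers still closing on it.

```bash
python3 -m creep '[[[0,0,0],0,0],[[0,0,0],0,0],[[0,0,0],0,0],[[0,0,0],0,0],[[0,0,0],0,0],[[0,0,0],0,0],[[0,0,0],0,0],[[0,0,0],0,0],[[0,0,0],0,0],[[0,0,0],0,0]]' 12
python3 - <<'E'
import numpy as np
r=.130
q=np.linspace(0,.96,21);print(np.round(np.diff(r*np.cos(q))*1000,1),np.round(np.diff(r*np.sin(q))*1000,1))
E
```

```text
time: 6.7
tcp_pos: [0.6732, -0.081, 0.0826]
ee_rot: [-3.141, -0.001, -0.289]
wrist_force: [4.9, 0.0, -2.4]
gripper_width: 0.0159
[-0.1 -0.4 -0.7 -1.  -1.3 -1.6 -1.9 -2.2 -2.5 -2.7 -3.  -3.3 -3.5 -3.8
 -4.  -4.2 -4.4 -4.6 -4.8 -5. ] [6.2 6.2 6.2 6.2 6.1 6.  5.9 5.8 5.7 5.6 5.5 5.3 5.1 5.  4.8 4.6 4.4 4.2
 3.9 3.7]
```

```bash
python3 -m creep '[[[0,0.0001,-0.0062],0,0],[[0,0.0004,-0.0062],0,0],[[0,0.0007,-0.0062],0,0],[[0,0.001,-0.0062],0,0],[[0,0.0013,-0.0061],0,0],[[0,0.0016,-0.006],0,0],[[0,0.0019,-0.0059],0,0],[[0,0.0022,-0.0058],0,0],[[0,0.0025,-0.0057],0,0],[[0,0.0027,-0.0056],0,0]]'
python3 to.py; python3 snap.py e wrist scene
```

```text
time: 7.95
tcp_pos: [0.669, -0.0949, 0.1424]
ee_rot: [-3.141, -0.0, -0.289]
wrist_force: [6.9, -1.3, -2.7]
gripper_width: 0.0162
t 7.95 case-frame tcp [0.0698 0.0339 0.1424] rot [-3.1414 -0.0003 -0.289 ] F [ 6.8987 -1.2517 -2.6699] w 0.016169538638796242
```

View pics/e_wrist.png

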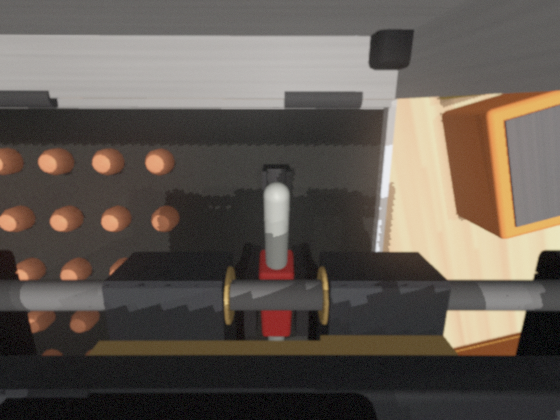

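View pics/e_scene.png

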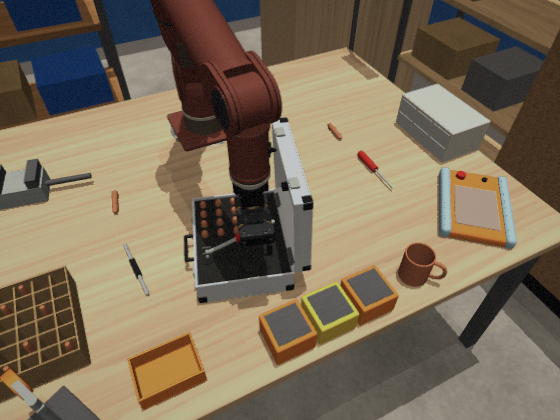

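The rod has left the clip (clip at wrist (276,170), rod end at (277,190)) and is rising with the tool. I'll continue along the arc.

```bash
python3 -m creep '[[[0.0005,0.003,-0.0055],0,0],[[0.0005,0.0033,-0.0053],0,0],[[0,0.0035,-0.0051],0,0],[[0,0.0038,-0.005],0,0],[[0,0.004,-0.0048],0,0],[[0,0.0042,-0.0046],0,0],[[0,0.0044,-0.0044],0,0],[[0,0.0046,-0.0042],0,0],[[0,0.0048,-0.0039],0,0],[[0,0.005,-0.0037],0,0]]'
python3 to.py; python3 snap.py f wrist scene
```

```text
time: 9.3
tcp_pos: [0.6577, -0.1337, 0.1891]
ee_rot: [-3.141, 0.001, -0.289]
wrist_force: [-3.1, 5.4, -0.9]
gripper_width: 0.016
t 9.3 case-frame tcp [ 0.0699 -0.0066  0.1891] rot [-3.1413  0.0013 -0.2887] F [-3.0999  5.4098 -0.9382] w 0.016038299346670313
```

View pics/f_wrist.png

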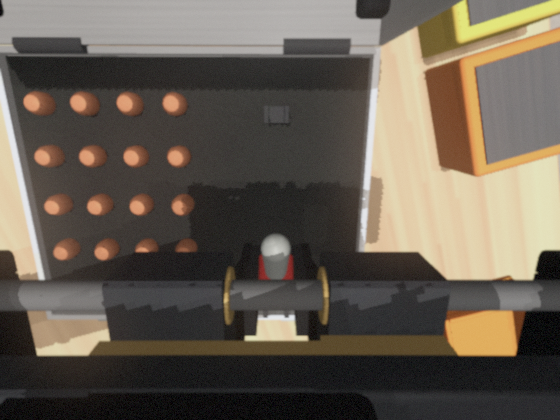

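View pics/f_scene.png

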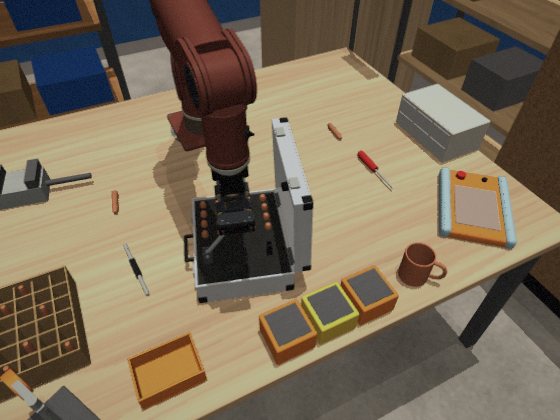

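```bash
python3 -m creep '[[[0,0.002,-0.0014],0,0],[[0,0.002,-0.0014],0,0],[[0,0,0],0,0],[[0,0,0],0,0],[[0,0,0],0,0.8],[[0,0,0],0,0.8],[[0,0,0],0,0.8],[[0,0,0],0,0.8],[[0,0,0],0,0.8],[[0,0,0],0,0.8]]'
python3 to.py; python3 snap.py g wrist
```

```text
time: 10.65
tcp_pos: [0.6571, -0.1378, 0.1918]
ee_rot: [3.142, -0.0, -0.289]
wrist_force: [0.6, 0.1, -0.2]
gripper_width: 0.066
t 10.65 case-frame tcp [ 0.0706 -0.0107  0.1918] rot [ 3.1416 -0.     -0.289 ] F [ 0.5861  0.0869 -0.1895] w 0.06599584013115314
```

View pics/g_wrist.png

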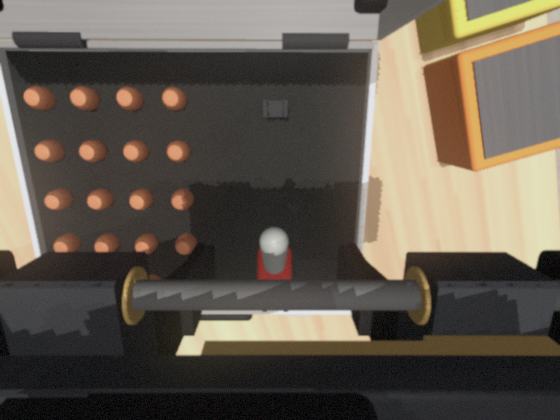

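Released, and the rod is standing. I'll raise the tool clear and check the angle.

```bash
python3 -m creep '[[[0,0,-0.02],0,0.8],[[0,0,-0.02],0,0.8],[[0,0,-0.03],0,0.8],[[0,0,-0.03],0,0.8],[[0,0,-0.03],0,0.8],[[0,0,-0.03],0,0.5],[[0,0,-0.03],0,0.2],[[0,0,-0.02],0,0],[[0,0,0],0,0],[[0,0,0],0,0]]'
python3 to.py 0 0.22 0.40; python3 snap.py h wrist scene
```

```text
time: 11.95
tcp_pos: [0.657, -0.1377, 0.4015]
ee_rot: [-3.142, 0.0, -0.289]
wrist_force: [0.3, -0.6, -0.8]
gripper_width: 0.0276
t 11.95 case-frame tcp [ 0.0704 -0.0107  0.4015] rot [-3.1416  0.0002 -0.2889] F [ 0.3025 -0.5697 -0.8412] w 0.027601241603647922
shift [-0.0706 -0.2306  0.0015] yaw err turn -0.0009228305599929265
```

View pics/h_wrist.png

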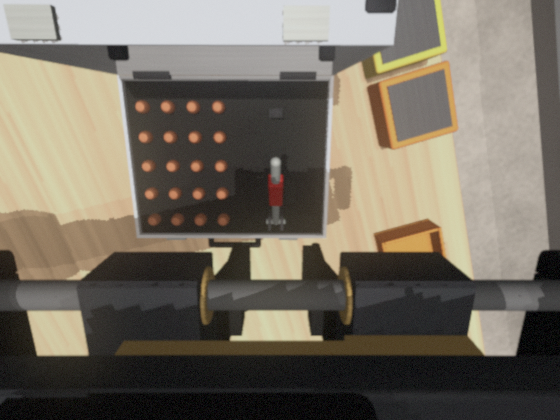

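View pics/h_scene.png

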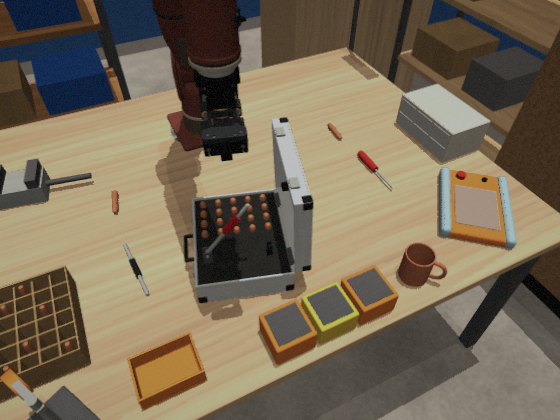

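The rod stays up: its tip is at scene (249,206) and wrist (276,161), and the grip at scene (231,225).

```bash
python3 - <<'E'
from geo import *
from cell import cams
th,T=-0.288,np.array([0.5925,-0.1075])
n=np.array([np.cos(th),np.sin(th),0]);y=np.array([-np.sin(th),np.cos(th),0]);O=np.r_[T,0]
s=cams.calibration("scene");w=cams.calibration("wrist")
for c,p in((s,(249,206)),(s,(231,225)),(w,(276,161)),(w,(276,190))):
    o,d=ray(c,p);k=(.07-(o-O)@n)/(d@n);X=o+k*d
    if c is s: print(p,(X-O)@y,X[2],"q",np.arctan2(X[2]-.098,(X-O)@y+.085))
print(tri(s,(249,206),w,(276,161)))
X=tri(s,(249,206),w,(276,161))[0];print((X-O)@y,X[2],"q",np.arctan2(X[2]-.098,(X-O)@y+.085))
# lid top edge: predicted for angles in scene
for f in(1.5,1.57,1.65):
    a=np.array([-np.cos(f),np.sin(f)]);b=np.array([np.sin(f),np.cos(f)])
    P=[O+n*x+y*(.12+.24*a[0]+.04*b[0])+np.array([0,0,.078+.24*a[1]+.04*b[1]]) for x in(-.15,.15)];print(f,proj(s,P))
E
```

```text
(249, 206) 0.02726065311691525 0.24576090043235566 q 0.9210873299885657
(231, 225) -0.01765207133934271 0.18936460598262428 q 0.9355806407287832
(array([ 0.6677, -0.1026,  0.2469]), np.float64(0.0023063311854843826))
0.026075310980056075 0.2468819176988435 q 0.9298195734246731
1.5 [[283.0843 116.6999]
 [308.8609 202.1016]]
1.57 [[289.7274 116.7931]
 [316.9507 201.8647]]
1.65 [[297.1514 117.3896]
 [325.9423 202.1013]]
```

Rod angle is about 0.93–0.95, which is at the stop, and the lid is at about 1.53. Next I'll move over behind the lid with the gripper shut.

```bash
python3 -m creep '[[[-0.014,-0.046,0],0,0],[[-0.014,-0.046,0],0,0],[[-0.014,-0.046,0],0,0],[[-0.014,-0.046,0],0,0],[[-0.014,-0.046,0],0,0],[[0,0,0.03],0,0],[[0,0,0.03],0,0],[[0,0,0.03],0,0],[[0,0,0.025],0,0],[[0,0,0],0,0]]'
python3 to.py 0 0.18 0.285; python3 snap.py i top scene
```

```text
time: 13.3
tcp_pos: [0.6543, 0.102, 0.2841]
ee_rot: [3.139, 0.004, -0.289]
wrist_force: [-0.7, 0.1, 1.1]
gripper_width: 0.0009
t 13.3 case-frame tcp [-0.0002  0.2184  0.2841] rot [ 3.1393  0.0042 -0.2891] F [-0.7205  0.1315  1.1316] w 0.0008518018149020834
shift [ 0.0003  0.0384 -0.0008] yaw err turn -0.0011022387557076407
```

View pics/i_top.png

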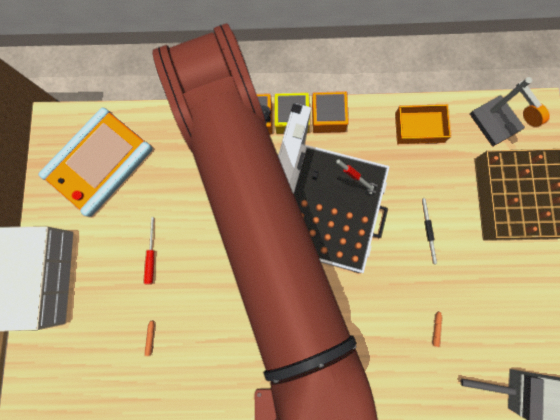

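View pics/i_scene.png

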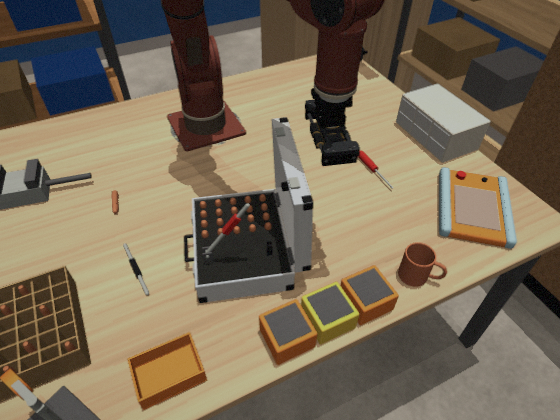

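```bash
python3 -m creep '[[[0,0.008,0.012],0,0],[[0,0.008,0],0,0],[[0,0.008,0],0,0],[[0,0.006,0],0,0],[[0,0.006,0],0,0],[[0,0.006,0],0,0],[[0,0.006,0],0,0],[[0,0.006,0],0,0],[[0,0.006,0],0,0],[[0,0.006,0],0,0]]'
python3 to.py; python3 snap.py j scene
```

```text
time: 14.65
tcp_pos: [0.6368, 0.0394, 0.275]
ee_rot: [-3.141, -0.0, -0.289]
wrist_force: [-0.3, 0.7, 1.9]
gripper_width: 0.0008
t 14.65 case-frame tcp [0.0007 0.1534 0.275 ] rot [-3.141  -0.0004 -0.2886] F [-0.2748  0.7053  1.852 ] w 0.0007764912954023311
```

View pics/j_scene.png

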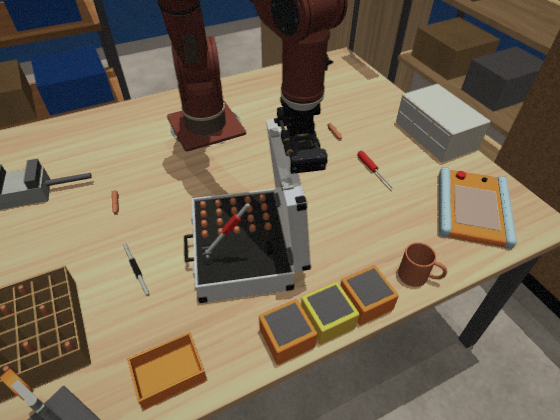

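Contact made: the lid's top corner has moved from (312,197) to about (306,194), with light force. I'll continue.

```bash
python3 -m creep '[[[0,0.006,0],0,0],[[0,0.006,0],0,0],[[0,0.006,0],0,0],[[0,0.006,0],0,0],[[0,0.006,0],0,0],[[0,0.006,0],0,0],[[0,0.006,0],0,0],[[0,0.006,0],0,0],[[0,0.006,0],0,0],[[0,0.004,0],0,0]]'
python3 to.py; python3 snap.py k scene
```

```text
time: 15.95
tcp_pos: [0.6201, -0.0168, 0.2748]
ee_rot: [3.141, -0.0, -0.289]
wrist_force: [-0.5, 0.4, -0.8]
gripper_width: 0.0007
t 15.95 case-frame tcp [0.0007 0.0948 0.2748] rot [ 3.1414 -0.     -0.2895] F [-0.4587  0.4304 -0.791 ] w 0.0006582719581148385
```

View pics/k_scene.png

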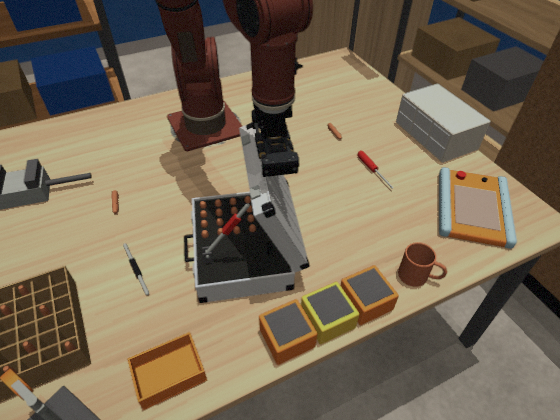

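```bash
python3 -m creep '[[[0,0.005,0],0,0],[[0,0.005,0],0,0],[[0,0.005,0],0,0],[[0,0.005,0],0,0],[[0,0.005,0],0,0],[[0,0.005,0],0,0],[[0,0.004,0],0,0],[[0,0.004,0],0,0],[[0,0.004,0],0,0],[[0,0.003,0],0,0]]'
python3 to.py; python3 snap.py l scene
```

```text
time: 17.25
tcp_pos: [0.6073, -0.0597, 0.2747]
ee_rot: [-3.142, 0.0, -0.289]
wrist_force: [-0.1, 0.2, -0.4]
gripper_width: 0.0008
t 17.25 case-frame tcp [0.0006 0.0501 0.2747] rot [-3.1416  0.     -0.2892] F [-0.1057  0.2297 -0.4499] w 0.0008323100304343661
```

View pics/l_scene.png

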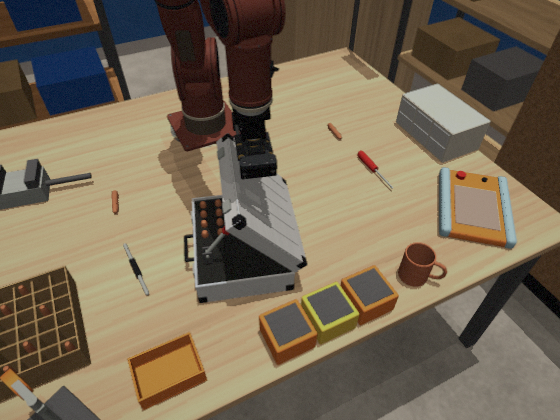

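The lid has leaned well forward, with its corner at about (240,220). I'll work out the angle and see whether it is sinking on its own.

```bash
python3 -m creep '[[[0,0,0],0,0],[[0,0,0],0,0],[[0,0,0],0,0],[[0,0,0],0,0],[[0,0,0],0,0],[[0,0,0],0,0],[[0,0,0],0,0],[[0,0,0],0,0],[[0,0,0],0,0],[[0,0,0],0,0]]'
python3 snap.py m scene
cat > lidp.py <<'E'
import sys
from geo import *
from cell import cams
th,T=-0.288,np.array([0.5925,-0.1075])
n=np.array([np.cos(th),np.sin(th),0]);y=np.array([-np.sin(th),np.cos(th),0]);O=np.r_[T,0]
s=cams.calibration("scene")
for f in np.arange(.8,1.2,.04):
    a=np.array([-np.cos(f),np.sin(f)]);b=np.array([np.sin(f),np.cos(f)])
    P=[O+n*x+y*(.12+.24*a[0]+h*b[0])+np.array([0,0,.078+.24*a[1]+h*b[1]]) for x,h in((.15,.04),(.15,0),(-.15,.04))];print(round(f,2),proj(s,P).ravel())
i=cv2.imread(sys.argv[1]);cv2.imwrite(sys.argv[1][:-4]+"_z.png",cv2.resize(i[110:310,180:330],None,fx=3,fy=3,interpolation=2))
E
python3 lidp.py pics/m_scene.png
```

```text
time: 18.55
tcp_pos: [0.6074, -0.0594, 0.2748]
ee_rot: [-3.142, 0.0, -0.289]
wrist_force: [0.9, 0.1, -0.1]
gripper_width: 0.0004
0.8 [230.6472 225.795  217.9765 236.2611 219.8517 136.9023]
0.84 [234.4085 223.5708 221.0441 233.8203 222.8726 134.8501]
0.88 [238.3084 221.4259 224.2756 231.4312 226.0053 132.8848]
0.92 [242.3384 219.3662 227.6652 229.1004 229.2432 131.0117]
0.96 [246.4895 217.3978 231.2064 226.8342 232.5794 129.2358]
1.0 [250.7519 215.5264 234.8921 224.639  236.0067 127.562 ]
1.04 [255.1155 213.7573 238.7147 222.5208 239.5172 125.9948]
1.08 [259.5695 212.0958 242.6659 220.4858 243.103  124.5383]
1.12 [264.103  210.5466 246.7366 218.5398 246.7557 123.1967]
1.16 [268.7045 209.1141 250.9176 216.6883 250.4668 121.9733]
```

View pics/m_scene_z.png

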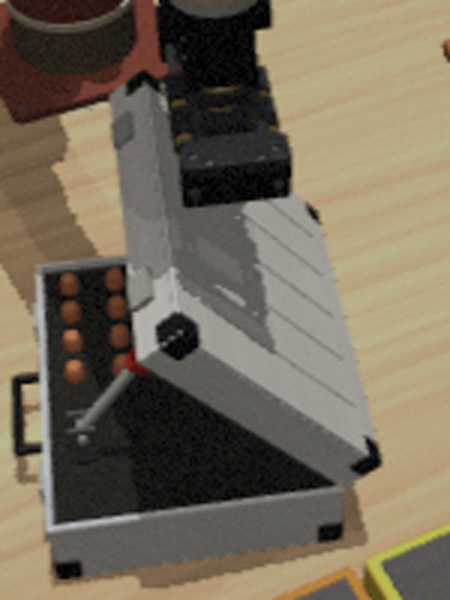

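The rim corner is at about (226,230), which gives lid ≈ 0.90 rad: it has sunk onto the rod with no contact force left. I'll retreat.

```bash
python3 -m creep '[[[0,-0.015,0],0,0],[[0,-0.03,0],0,0],[[0,-0.03,-0.01],0,0],[[0,-0.03,-0.03],0,0],[[0,-0.03,-0.03],0,0],[[0,-0.03,-0.03],0,0],[[0,-0.03,-0.03],0,0],[[0,-0.03,-0.02],0,0],[[0,0,0],0,0],[[0,0,0],0,0]]'
python3 to.py; python3 snap.py n scene top; python3 lidp.py pics/n_scene.png >/dev/null
```

```text
time: 19.85
tcp_pos: [0.6714, 0.1565, 0.4241]
ee_rot: [3.141, 0.001, -0.289]
wrist_force: [0.5, -0.3, -0.0]
gripper_width: 0.0009
t 19.85 case-frame tcp [0.0007 0.2756 0.4241] rot [ 3.1411  0.0006 -0.2886] F [ 0.4807 -0.2857 -0.0084] w 0.0009189828030637479
```

View pics/n_scene_z.png

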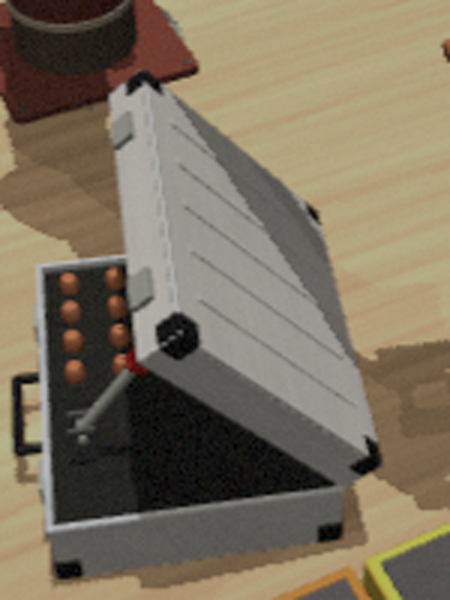

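View pics/n_top.png

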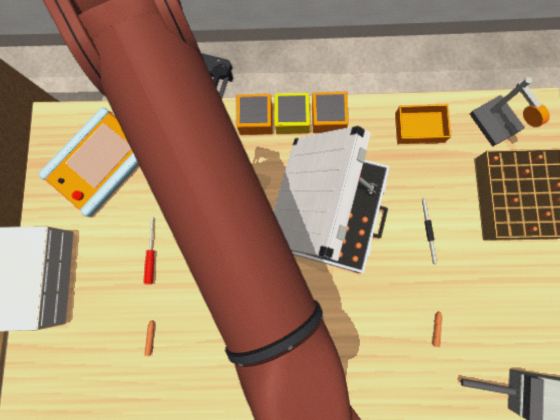

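The lid hasn't moved since I let go. The spare is still at top (430,230), and the robot is clear. I'll wait once more and compare pictures before handing in.

```bash
python3 -m creep '[[[0,0,0],0,0],[[0,0,0],0,0],[[0,0,0],0,0],[[0,0,0],0,0],[[0,0,0],0,0],[[0,0,0],0,0],[[0,0,0],0,0],[[0,0,0],0,0],[[0,0,0],0,0],[[0,0,0],0,0]]'
python3 - <<'E'
import cv2,numpy as np
from cell import cams
b=cams.grab_frame("scene")[:,:,::-1];cv2.imwrite("pics/o_scene.png",b)
for f in("n","m"):
    a=cv2.imread(f"pics/{f}_scene.png")
    A,B=[cv2.cvtColor(i[200:290,190:250],cv2.COLOR_BGR2GRAY).astype(np.float32) for i in(a,np.ascontiguousarray(b))]
    print(f,np.abs(A-B).mean(),cv2.phaseCorrelate(A,B))
a=cv2.imread("pics/a_scene.png")
A,B=[cv2.cvtColor(i[235:300,110:160],cv2.COLOR_BGR2GRAY).astype(np.float32) for i in(a,np.ascontiguousarray(b))]
print("spare",cv2.phaseCorrelate(A,B))
E
```

```text
time: 21.2
tcp_pos: [0.6715, 0.1563, 0.4248]
ee_rot: [-3.142, -0.0, -0.289]
wrist_force: [-0.5, -0.9, -0.3]
gripper_width: 0.0005
n 3.062963 ((-0.059265317864529266, 0.032230285606303255), 1.0517667961120605)
m 6.7696295 ((-0.020048778453851668, -0.1108207909768737), 0.9789411551864059)
spare ((-0.031100309878389965, 0.09720516891451325), 0.9956526162889269)
```

```bash
python3 -c "
from cell import ticket
print(ticket.hand_in())"
```

```text
the job is handed in; nothing more can be done
None
```

I swung the red-grip rod up out of its clip to its stop and let it go. With the gripper shut, I then pushed the lid forward from behind until it settled on the rod, backed the arm off and handed in at about 21 s.

**What the last checks showed:**
- **Rod:** it measured about 0.92–0.95 rad before I tipped the lid. I didn't measure it again afterwards, when only its lower end could be seen under the lid.
- **Lid:** it rested at about 0.90 rad by its corners in the scene picture. It shifted less than 0.1 px between two pictures about 1.3 s apart.
- **Spare rod:** it hadn't moved (0.1 px).
- **Robot:** it stood well clear, with wrist force about 1 N, which is sensor noise.

I couldn't see the rod's end in the yellow slot, because the lid hides it. I take it to be seated because the lid sits still at about the expected 0.89 rad. No check failed or disagreed beyond a few millimetres of calibration scatter.

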